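# Set the bottle warmer's dial one click on and start it

## Robot

A 6-joint arm with a two-finger parallel gripper is mounted at the origin on the work surface. World frame = base frame: x ahead of the robot, y to its left, z up, the work surface at z = 0. Lengths are in mm, angles in rad, forces in N, time in s.
With the tool pointing down it reaches from about 275 to 750 mm from the base axis. Payload 10.2 kg.
Tool frame: the origin (TCP) lies midway between the tips of the shut fingers; the grasp point (between the pads) lies ctrl.grasp_offset behind it (ctrl.grasp_offset is the distance from the TCP to the grasp point, in mm); z points along the fingers, y is the line along which they close (so a half turn about z gives the same grasp; the last joint's range is limited). The gripper opens to 85 mm and grips with 20 to 120 N. Pads are 22 mm wide; open, the fingers measure 114 mm over their backs; the gripper's body (76 mm by 85 mm) begins 54 mm behind the grasp point. The pads swing forward as they close: fully open they stand 13 mm farther back than shut.
Start: joints at [-1.5, 0.313, 1.498, -0, 1.331, -0.223], TCP at [152.022, -502.514, 231.294] pointing down, gripper open.
Joint ranges: [-2.94, 2.94], [-0.97, 2.17], [0.19, 2.56], [-1.23, 4.37], [0.02, 3.11], [-2.88, 2.88]. Speed limits (rad/s): [2.39, 2.39, 3.01, 3.14, 3.14, 3.14].

## Interface

Orientations are given as [roll, pitch, yaw] about the fixed x, y, z axes, in that order (R = Rz(yaw) Ry(pitch) Rx(roll)).
In Python, from station import ctrl, optics, order gives the robot as it stands. The module is installed in compiled form; this text tells all that it offers.
- The arm moves only by the tool servo_tool, never from a script. Its argument "rows" is a list of rows, each a list of 3 entries, a list of its own where there are three numbers: the finger opening in mm, from 0 to 85.4, then the shift along the tool's x, y, z in mm, then the turn, a rotation vector about the tool's x, y, z in rad. A call has 1 to 20 rows; each row shifts and turns the commanded pose from where the row before left it, along the tool's axes as they then stand; what a row does not reach is not made up. A row lasts 1/8 s, in which the tool goes at most 62.5 mm and 10.7 degrees, less where a joint would pass 70% of its speed; a pose out of reach is approached as far as the arm can. A call with a gripper value outside its range is refused whole. The fingers move at their own pace and stop on an object; "grip_force" is the grip in N (left out, the last holds). Time passes only in rows, so rows that do not move let the fingers close. It gives the time, the measured TCP pose, the force, the opening and the grip force at its end, in the units of the state.
- ctrl.state(): the state, without advancing time (a new reading comes with each control period).
- optics.snapshot(name): name is "scene" or "top" or "wrist"; returns (picture, depth): 420x560x3 uint8, red, green, blue; 420x560 float32, mm along the optical axis (not along the pixel's ray), 0 where there is no reading.
- optics.camera_info(name): a dict with "vertical_fov" (degrees; the focal length in pixels is half the picture's height over the tangent of half this angle, whatever the lens; pixels are square), "cx", "cy" (the principal point, pixels), "k1" (the pictures are not rectified: a ray, as slopes to the right and down, at radius r is drawn at 1 + k1 r^2 times it, then the intrinsics apply), "camera_from_world" (4x4, takes a point from world to camera coordinates); the wrist camera has in their place "hand_eye" (4x4, takes a point from camera to tool coordinates, whose origin is the TCP and whose axes are the flange's). Camera axes: x right, y down, z forward; pixel columns grow to the right and rows downward; lengths in mm; the calibration is good to about 2 mm. A picture is of the moment at which its call begins: read the wrist's pose just before it. camera_info takes no time and is no camera call.
- order.finish_job(): hands the job in; it is judged then, once.
The state is a dict: "clock": time; "qpos": joint angles; "dq": joint speeds; "effort": joint torques, N m; "ee_pos": TCP position; "tcp_rot": TCP orientation; "wrist_force": force on the tool from outside, world axes, zero at the start; "moment": the same for the moment, N m; "opening": finger opening in mm; "grip_force": force on a finger pad.
Only numpy, scipy, OpenCV 4.12 (cv2) and the standard library are available. Lean on these libraries where they do the work, as an engineer would, in place of code of your own. Each camera call takes 0.05 s, during which the arm holds its last target. There are 200 camera calls.

## Task

The round knurled dial on the grey bottle warmer points at the white dot (off). With a fingertip resting on top of the dial, turn it clockwise by friction one click so that its black pointer clicks in at the orange dot, then press the green start button fully down and let it come back up. Leave everything else on the shelf standing where it is, neither knocked nor picked up.

Things in the scene. Friction and masses are not known exactly. Their poses are not given: they have to be found in the camera images.
- dial_face (a point): Centre of the flat top of the round pale dial: 80 mm across at its knurled foot, 74 mm at the top, its face 13 mm above the warmer's deck (108 mm above the shelf). Vertical axis. Turned by a fingertip pressed on the face 15 to 25 mm off-centre and swept in an arc. It gives downward on a spring, 2.5 N per mm, up to 4.5 mm; 4 to 8 N turns it. This frame does not turn with it: axes as warmer_top.
- collar_top (a point): Centre of the top plane of the fixed black collar round the dial, inner diameter 88, outer 100 mm, 9 mm high on the deck; it ends 4 mm below the dial's face, so the dial's sides cannot be gripped.
- orange_dot (a point): Orange dot, 10 mm, on the deck, 57 mm from the dial's axis on the warmer's +x side: the wanted pointer position. Seen from above, the white dot (off) lies 0.8 rad anticlockwise of it round the dial, a red dot 0.8 rad clockwise.
- dial (a joint): Turn of the dial in rad, growing CLOCKWISE seen from above. Sprung clicks at 0 (white dot, off, where it starts), 0.8 (orange dot, wanted) and 1.6 (red dot). Past half-way between two clicks (0.4, 1.2) it is drawn to the next, before that it springs back. Peak resisting moment about 0.04 N m. End stops at -0.12 and 1.72.
- start_top (a point): Centre of the top of the green round start button (26 mm across, in a black round housing 44 mm across and 12 mm high), 22 mm above the deck when up (117 mm above the shelf). It presses straight down.
- start (a joint): Travel of the start button in m: 0 up, 0.006 fully down (takes about 5 N); it springs back up when released.
- warmer_top (a point): Centre of the top deck of the grey bottle warmer, a box 160 (its x) by 250 (its y) by 95 mm high, fixed to the shelf. z is up. In this frame the dial's axis is at x +15, y -68 mm, the button at x -52, y 0 mm, and the open round bottle chamber (84 mm across, 70 mm deep, empty) at x 0, y +70 mm.
- tray: White round drying tray, fixed, 170 mm across, 22 mm high, floor 8 mm up, with three blue pegs 68 mm high; origin at the centre of its underside. Leave alone.
- teat_cover: Lime silicone teat cover, loose, 52 mm across, 50 mm high, standing in the tray; origin at its underside. Leave alone.
- dispenser: Frosted push dispenser bottle, loose, 68 mm across, 171 mm high; origin at its underside. Leave alone.
- steel_cup: Stainless steel cup, loose, 74 mm across, 85 mm high; origin at its underside. Leave alone.
- glass_jar: Round glass jar with a twist cap, loose, 68 mm across, 65 mm high; origin at its underside. Leave alone.
- feeding_bottle: Feeding bottle with a blue collar, loose, 58 mm across, 152 mm high; origin at its underside. Leave alone.
- small_bowl: Orange plastic bowl, loose, 90 mm across, 40 mm high; origin at its underside. Leave alone.

How it is judged:
By the outcome, as a careful person would: the job done as asked, in the order asked, and still so for the second after the job is handed in, with the robot touching nothing.
It also fails if it takes over 38 s, if anything falls off the work surface, if the arm or the gripper's body presses on something with over 40 N, if the wrist force passes 120 N, or if a joint passes its speed limit or range.

## Working session

There is one attempt and no reset: what is moved stays moved. The work goes in short steps, Python scripts to look and compute and a tool call to move; the robot and the scene stay as the last step left them, time stands still between calls to the robot, and variables do not carry over. Pictures are saved under pics/ and viewed, at most 10 in all, crops included, and the job is handed in when it is done.

Besides the shell and the picture viewer there is one more tool, called after "Emit:" as name(argument=value, ...) on one line, values as JSON. servo_tool: Moves the arm, as the interface text tells. Its arguments: {"type":"object","properties":{"rows":{"type":"array"},"grip_force":{"type":"number"}},"required":["rows"]}

```bash
mkdir -p pics; cat > h.py <<'E'
import numpy as np, cv2
from station import ctrl, optics, order
from scipy.spatial.transform import Rotation as R
def snap(n,f=None):
    p,d=optics.snapshot(n)
    if f: cv2.imwrite('pics/'+f,cv2.cvtColor(p,cv2.COLOR_RGB2BGR))
    return p,d
def rays(n,uv):
    i=optics.camera_info(n); f=210/np.tan(np.radians(i['vertical_fov'])/2)
    K=np.array([[f,0,i['cx']],[0,f,i['cy']],[0,0,1]])
    uv=np.asarray(uv,float).reshape(-1,1,2)
    s=cv2.undistortPoints(uv,K,np.array([i['k1'],0,0,0,0.]))[:,0]
    return np.c_[s,np.ones(len(s))]
def c2w(n,st=None):
    i=optics.camera_info(n)
    if n!='wrist': return np.linalg.inv(i['camera_from_world'])
    T=np.eye(4);T[:3,:3]=R.from_euler('xyz',st['tcp_rot']).as_matrix();T[:3,3]=st['ee_pos']
    return T@np.array(i['hand_eye'])
def onz(n,uv,z,st=None):
    T=c2w(n,st);r=rays(n,uv)@T[:3,:3].T;o=T[:3,3]
    return o+r*((z-o[2])/r[:,2])[:,None]
def bydepth(n,uv,d,st=None):
    T=c2w(n,st);uv=np.asarray(uv).reshape(-1,2)
    p=rays(n,uv)*np.array([d[int(v),int(u)] for u,v in uv])[:,None]
    return p@T[:3,:3].T+T[:3,3]
E
python3 - <<'E'
from h import *
print(ctrl.state(),ctrl.grasp_offset)
for n in ('top','scene'):
    p,d=snap(n,n+'0.png'); np.save(n+'0.npy',d); print({k:v for k,v in optics.camera_info(n).items()})
E
```

```text
{'clock': 0.0, 'qpos': array([-1.50044374e+00,  3.13442289e-01,  1.49840059e+00,  1.41397761e-05,
        1.33102494e+00, -2.23362793e-01]), 'dq': array([ 0.0006538 , -0.00087272, -0.00023393,  0.0013591 , -0.00050301,
       -0.00069449]), 'effort': array([-1.75366058e-04, -4.12264824e+01, -2.59743351e+01, -1.65221704e-04,
        4.17257994e-03, -1.00562886e-05]), 'ee_pos': array([ 151.9855623 , -502.25908878,  230.75276424]), 'tcp_rot': array([-3.14035220e+00, -2.95853018e-04,  2.93711831e-01]), 'wrist_force': array([-0.27351828,  0.43816781,  0.20869206]), 'moment': array([ 0.0759769 , -0.0005177 ,  0.03079212]), 'grip_force': 0.0, 'opening': 85.75879686347051} 18.700000000000003
{'vertical_fov': 57.33119306527431, 'cx': 276.3149217524288, 'cy': 212.56719316645666, 'k1': 0.014651462250643552, 'camera_from_world': array([[-2.33234088e-03, -9.99915778e-01, -1.27670346e-02,
         7.36890933e+00],
       [-9.93572656e-01,  3.76204826e-03, -1.13133655e-01,
         5.93359523e+02],
       [ 1.13172157e-01,  1.24211102e-02, -9.93497750e-01,
         9.90100124e+02],
       [ 0.00000000e+00,  0.00000000e+00,  0.00000000e+00,
         1.00000000e+00]])}
{'vertical_fov': 56.845229769991114, 'cx': 282.0486352196691, 'cy': 207.87011217300883, 'k1': -0.10609107902140394, 'camera_from_world': array([[ 8.37669609e-01,  5.46154458e-01, -4.99335702e-03,
        -5.09784686e+02],
       [ 3.76564799e-01, -5.84133658e-01, -7.19017957e-01,
        -1.56633968e+02],
       [-3.95611650e-01,  6.00419168e-01, -6.94973557e-01,
         1.31148459e+03],
       [ 0.00000000e+00,  0.00000000e+00,  0.00000000e+00,
         1.00000000e+00]])}
```

View pics/top0.png

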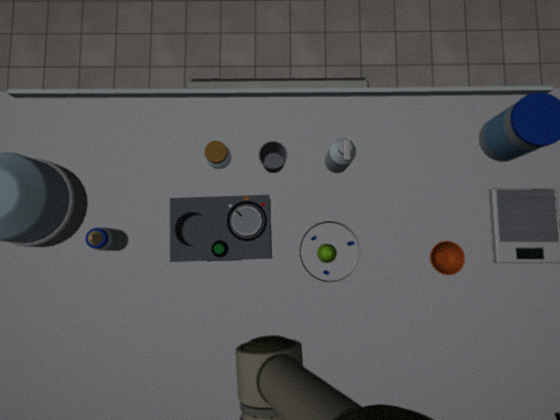

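View pics/scene0.png

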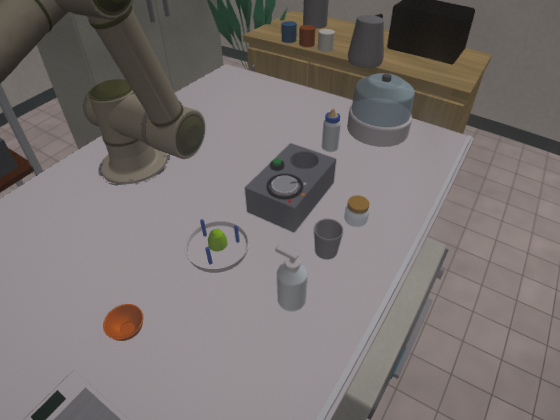

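The top view shows the warmer in the middle: dial at about (247,221), button (219,248), and the dots white (230,206), orange (247,199) and red (263,204). The chamber is on the left and the tray is at (329,252).

```bash
python3 - <<'E'
from h import *
p=cv2.imread('pics/top0.png'); h=cv2.cvtColor(p,cv2.COLOR_BGR2HSV); d=np.load('top0.npy')
c=p[180:275,155:285]; cv2.imwrite('pics/c0.png',cv2.resize(c,None,fx=6,fy=6,interpolation=cv2.INTER_CUBIC))
def cen(m,x0,y0,x1,y1):
    ys,xs=np.nonzero(m[y0:y1,x0:x1]); return xs.mean()+x0,ys.mean()+y0,len(xs)
H,S,V=[h[...,i].astype(int) for i in range(3)]
o=cen((H>8)&(H<25)&(S>120),235,190,258,208); r=cen(((H<6)|(H>174))&(S>120),255,195,275,215); g=cen((H>45)&(H<80)&(S>120),205,235,235,262)
w=cen((V>150)&(S<40),224,200,236,212)
for n,x,z in(('or',o,95),('red',r,95),('wh',w,95),('green',g,117)): print(n,x,onz('top',x[:2],z))
# dial: points of height 104-112
T=c2w('top'); uv=np.array([(u,v) for v in range(185,270) for u in range(160,280)]); P=bydepth('top',uv,d)
print('deck z',np.median(P[:,2][(P[:,2]>85)&(P[:,2]<102)]))
k=(P[:,2]>88)&(P[:,2]<102); print(cv2.minAreaRect(P[k][:,:2].astype(np.float32)))
k=(abs(P[:,2]-108)<4)&(np.hypot(*(uv-[247,221]).T)<22); print(k.sum(),P[k].mean(0),cv2.minEnclosingCircle(P[k][:,:2].astype(np.float32)))
E
```

```text
or (np.float64(246.06666666666666), np.float64(197.8), 15) [[624.11245082  80.87475792  95.        ]]
red (np.float64(262.5), np.float64(204.28571428571428), 14) [[607.46816892  39.44639428  95.        ]]
wh (np.float64(nan), np.float64(nan), 0) [[nan nan nan]]
green (np.float64(218.6991869918699), np.float64(248.4227642276423), 123) [[496.91272667 144.44270794 117.        ]]
deck z 96.85254784155046
((549.3815307617188, 146.0245361328125), (160.0792236328125, 250.1337127685547), 1.7636308670043945)
987 [565.36554679  78.31930241 108.20791701] ((566.2510986328125, 78.42707061767578), 49.766056060791016)<stdin>:5: RuntimeWarning: Mean of empty slice.
  ret = ret.dtype.type(ret / rcount)
```

View pics/c0.png

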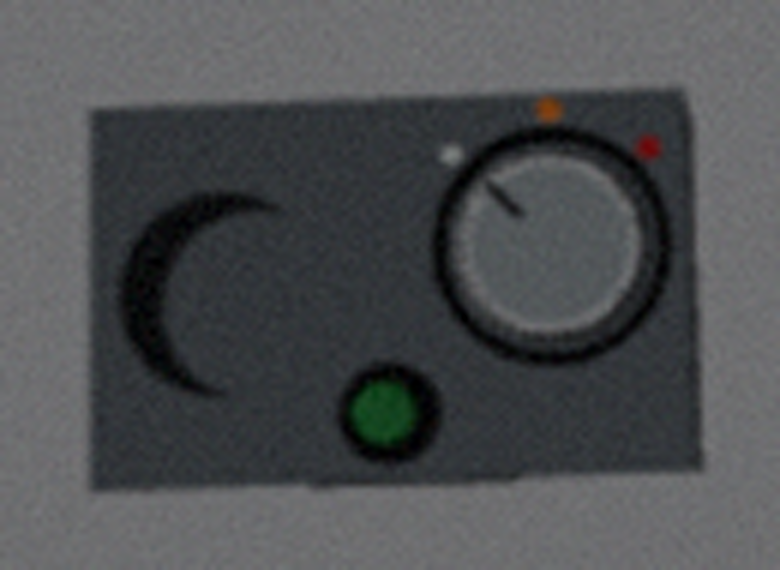

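The fits agree with the given layout: warmer yaw ≈0.03, dial axis (566.3, 78.4), button (497, 144.4). I'll close the fingers and move to a point 20 mm off the dial axis, staying at a safe height.

Emit:
servo_tool(rows=[[0, [31.4, -23.1, 0], [0, 0, 0]], [0, [31.4, -23.1, 0], [0, 0, 0]], [0, [31.4, -23.1, 0], [0, 0, 0]], [0, [31.4, -23.1, 0], [0, 0, 0]], [0, [31.4, -23.1, 0], [0, 0, 0]], [0, [31.4, -23.1, 0], [0, 0, 0]], [0, [31.4, -23.1, 0], [0, 0, 0]], [0, [31.4, -23.1, 0], [0, 0, 0]], [0, [31.4, -23.1, 0], [0, 0, 0]], [0, [31.4, -23.1, 0], [0, 0, 0]], [0, [31.4, -23.1, 0], [0, 0, 0]], [0, [31.4, -23.1, 0], [0, 0, 0]], [0, [31.4, -23.1, 0], [0, 0, 0]], [0, [31.4, -23.1, 0], [0, 0, 0]], [0, [31.4, -23.1, 0], [0, 0, 0]], [0, [31.4, -23.1, 0], [0, 0, 0]], [0, [31.4, -23.1, 0], [0, 0, 0]], [0, [31.4, -23.1, 0], [0, 0, 0]], [0, [0, 0, 20], [0, 0, 0]], [0, [0, 0, 20], [0, 0, 0]]])

```text
clock: 2.6
ee_pos: [572.5, 59.6, 190.2]
tcp_rot: [-3.141, 0.001, 0.295]
wrist_force: [0.5, -1.1, 0.1]
opening: -0.4
grip_force: 0.0
```

```bash
python3 - <<'E'
from h import *
s=ctrl.state(); p,d=snap('wrist','w0.png'); np.save('w0.npy',d)
print(s)
E
```

```text
{'clock': 2.6, 'qpos': array([-9.96776819e-02,  4.56949604e-01,  1.40012779e+00, -3.32093939e-05,
        1.28530123e+00,  1.17651397e+00]), 'dq': array([-1.24080569e-02,  1.26096250e-01,  2.40962973e-01,  8.42708866e-04,
       -3.61930946e-01, -1.61546358e-04]), 'effort': array([ 6.46151248e-01, -4.84906697e+01, -2.66517842e+01,  2.06864165e-02,
        4.96388599e-01,  6.79410703e-03]), 'ee_pos': array([572.5307466 ,  59.61368731, 190.2086504 ]), 'tcp_rot': array([-3.14132014e+00,  7.37907282e-04,  2.94614144e-01]), 'wrist_force': array([ 0.5374481 , -1.05559049,  0.07980986]), 'moment': array([ 0.03315552, -0.01744176,  0.01000608]), 'grip_force': 0.0, 'opening': -0.3957252325755822}
```

View pics/w0.png

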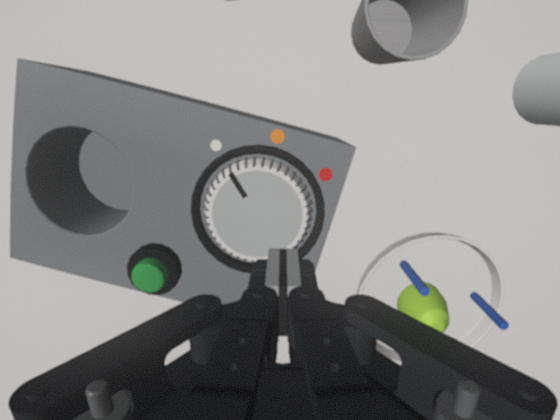

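The wrist view shows the dial face centred at about (259,211), the orange dot at (277,136), the red dot (326,174), the button (149,274), and the shut fingertips at (283,250).

```bash
python3 - <<'E'
from h import *
s=ctrl.state(); d=np.load('w0.npy')
g=cv2.cvtColor(cv2.imread('pics/w0.png'),cv2.COLOR_BGR2GRAY)
print('face',onz('wrist',[(259,212)],108,s),'dots',onz('wrist',[(216,145),(277,136),(326,174)],95,s),'btn',onz('wrist',[(149,275)],117,s))
print(bydepth('wrist',[(259,211),(149,275),(277,136)],d,s))
e=[(203,212),(312,212),(258,156)]
print('rim',onz('wrist',e,106,s))
E
```

```text
face [[569.18792345  76.24451303 108.        ]] dots [[604.47743882 119.22207892  95.        ]
 [623.15543488  79.12760334  95.        ]
 [607.34935725  36.93630596  95.        ]] btn [[501.07032598 141.41113379 117.        ]]
[[569.20981885  76.41066101 105.84522821]
 [500.74251961 141.55291999 116.50436825]
 [623.07353712  79.12283278  94.00008511]]
rim [[556.67500586 115.14936557 106.        ]
 [579.67222231  39.55915814 106.        ]
 [607.27676247  87.82141055 106.        ]]
```

Emit:
servo_tool(rows=[[0, [0, 1.3, 20], [0, 0, 0]], [0, [0, 0, 20], [0, 0, 0]], [0, [0, 0, 20], [0, 0, 0]], [0, [0, 0, 10], [0, 0, 0]], [0, [0, 0, 6], [0, 0, 0]], [0, [0, 0, 3], [0, 0, 0]], [0, [0, 0, 0], [0, 0, 0]], [0, [0, 0, 0], [0, 0, 0]]])

```text
clock: 3.65
ee_pos: [573.2, 57.9, 112.7]
tcp_rot: [3.141, -0.001, 0.294]
wrist_force: [0.6, 1.4, 0.1]
opening: 0.2
grip_force: 0.0
```

Emit:
servo_tool(rows=[[0, [0, 0, 2], [0, 0, 0]], [0, [0, 0, 2], [0, 0, 0]], [0, [0, 0, 1], [0, 0, 0]], [0, [0, 0, 0], [0, 0, 0]], [0, [0, 0, 0], [0, 0, 0]]])

```text
clock: 4.28
ee_pos: [573.0, 57.9, 107.3]
tcp_rot: [3.142, -0.0, 0.294]
wrist_force: [-0.8, -0.4, -0.3]
opening: -0.2
grip_force: 0.0
```

```bash
python3 -c "
from h import *
s=ctrl.state();print(s['ee_pos'],s['wrist_force'],s['moment'])"
```

```text
[572.9870313   57.86583666 107.33507727] [-0.77115134 -0.43155775 -0.34154195] [ 0.01040816 -0.00044315 -0.01359721]
```

Emit:
servo_tool(rows=[[0, [0, 0, 1], [0, 0, 0]], [0, [0, 0, 0.5], [0, 0, 0]], [0, [0, 0, 0], [0, 0, 0]], [0, [0, 0, 0], [0, 0, 0]]])

```text
clock: 4.78
ee_pos: [573.1, 57.9, 106.0]
tcp_rot: [3.141, -0.0, 0.294]
wrist_force: [-0.3, 0.8, 3.1]
opening: -0.0
grip_force: 1.6
```

Emit:
servo_tool(rows=[[0, [0, 0, 0.6], [0, 0, 0]], [0, [0, 0, 0.6], [0, 0, 0]], [0, [0, 0, 0], [0, 0, 0]], [0, [0, 0, 0], [0, 0, 0]]])

```text
clock: 5.28
ee_pos: [573.1, 57.9, 104.9]
tcp_rot: [3.141, -0.0, 0.294]
wrist_force: [-0.6, 0.4, 5.1]
opening: -0.0
grip_force: 2.9
```

Pressing at 5–6 N. Next is the sweep: 10 rows of 0.08 rad about the dial axis.

Emit:
servo_tool(rows=[[0, [-1.6, -0.06, 0.2], [0, 0, 0.08]], [0, [-1.6, -0.06, 0], [0, 0, 0.08]], [0, [-1.6, -0.06, 0], [0, 0, 0.08]], [0, [-1.6, -0.06, 0], [0, 0, 0.08]], [0, [-1.6, -0.06, 0], [0, 0, 0.08]], [0, [-1.6, -0.06, 0], [0, 0, 0.08]], [0, [-1.6, -0.06, 0], [0, 0, 0.08]], [0, [-1.6, -0.06, 0], [0, 0, 0.08]], [0, [-1.6, -0.06, 0], [0, 0, 0.08]], [0, [-1.6, -0.06, 0], [0, 0, 0.08]], [0, [0, 0, 0], [0, 0, 0]], [0, [0, 0, 0], [0, 0, 0]]])

```text
clock: 6.78
ee_pos: [557.6, 58.9, 104.7]
tcp_rot: [3.141, -0.001, -0.506]
wrist_force: [-1.7, -3.4, 6.5]
opening: 0.2
grip_force: 3.1
```

```bash
python3 - <<'E'
from h import *
s=ctrl.state(); p,d=snap('wrist','w1.png')
print(s['ee_pos'],s['wrist_force'],s['moment'])
E
```

```text
[557.55022167  58.9305065  104.73101975] [-1.67441026 -3.38893262  6.48680351] [-0.59014676  0.33978645 -0.00249372]
```

View pics/w1.png

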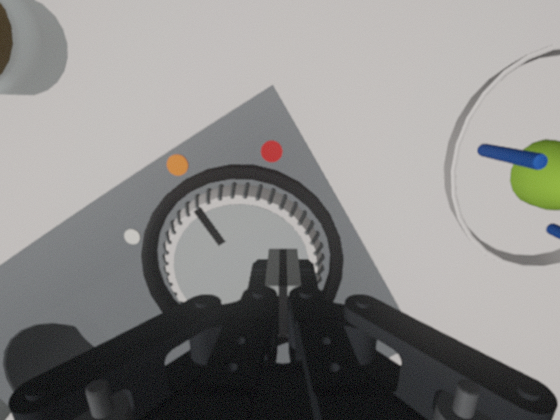

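```bash
python3 - <<'E'
from h import *
s=ctrl.state()
p=onz('wrist',[(222,242),(198,210)],105.5,s); q=onz('wrist',[(132,237),(177,165),(271,151)],95,s)
print(p,q); v=p[1]-p[0]; print(np.arctan2(v[1],v[0]))
# circle through dots r=57
from scipy.optimize import least_squares
c=least_squares(lambda c:np.hypot(*(q[:,:2]-c).T)-57,[567,77]).x; print(c)
for a in (*q,p[1],p[0]): print(np.arctan2(a[1]-c[1],a[0]-c[0]))
E
```

```text
[[583.51159293  77.9394682  105.5       ]
 [602.31982775  79.21798159 105.5       ]] [[605.32570651 121.09259511  95.        ]
 [624.57007906  79.83351166  95.        ]
 [608.4913349   37.51499896  95.        ]]
0.06787184476566825
[567.89393754  77.82672401]
0.8575684219637064
0.035393193283655776
-0.7818673979838895
0.040391139075497934
0.007218896497507883
```

The pointer's angle (0.02–0.04) matches the orange dot's (0.035), so the dial is in the wanted click. I'll lift straight up and go over the button.

Emit:
servo_tool(rows=[[0, [0, 0, -2], [0, 0, 0]], [0, [0, 0, -4], [0, 0, 0]], [0, [0, 0, -14], [0, 0, 0]], [0, [0, 0, -20], [0, 0, 0]], [0, [-23.2, -11.35, 0], [0, 0, 0]], [0, [-23.2, -11.35, 0], [0, 0, 0]], [0, [-23.2, -11.35, 0], [0, 0, 0]], [0, [-23.2, -11.35, 0], [0, 0, 0]], [0, [0, 0, 10], [0, 0, 0]], [0, [0, 0, 10], [0, 0, 0]], [0, [0, 0, 0], [0, 0, 0]], [0, [0, 0, 0], [0, 0, 0]]])

```text
clock: 8.32
ee_pos: [498.7, 143.7, 124.4]
tcp_rot: [3.142, 0.0, -0.507]
wrist_force: [-0.0, -0.2, -0.4]
opening: 0.2
grip_force: 0.0
```

```bash
python3 - <<'E'
from h import *
s=ctrl.state(); print(s['ee_pos'],s['wrist_force'])
p,d=snap('wrist','w2.png')
E
```

```text
[498.67213947 143.74845834 124.39290377] [-0.04483169 -0.22738461 -0.42549548]
```

View pics/w2.png

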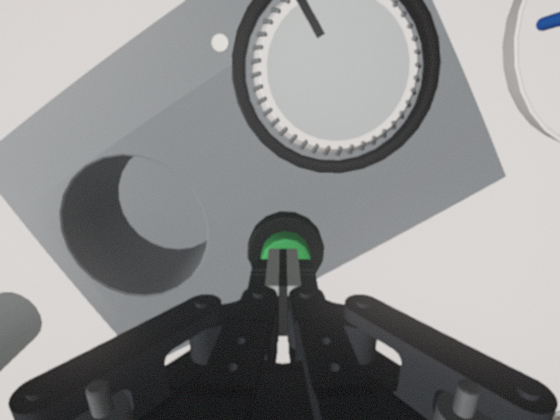

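The pointer is still on orange and the fingertip is above the green button at (285,250). Pressing it now.

Emit:
servo_tool(rows=[[0, [0, 0, 4], [0, 0, 0]], [0, [0, 0, 4], [0, 0, 0]], [0, [0, 0, 2], [0, 0, 0]], [0, [0, 0, 2], [0, 0, 0]], [0, [0, 0, 1], [0, 0, 0]], [0, [0, 0, 1], [0, 0, 0]], [0, [0, 0, 0], [0, 0, 0]], [0, [0, 0, 0], [0, 0, 0]]])

```text
clock: 9.38
ee_pos: [498.4, 144.2, 111.0]
tcp_rot: [-3.141, -0.001, -0.506]
wrist_force: [-2.3, -1.4, 8.5]
opening: 0.4
grip_force: 4.3
```

Emit:
servo_tool(rows=[[0, [0, 0, 1], [0, 0, 0]], [0, [0, 0, 0], [0, 0, 0]], [0, [0, 0, 0], [0, 0, 0]]])

```text
clock: 9.75
ee_pos: [498.5, 144.2, 110.8]
tcp_rot: [-3.141, -0.001, -0.506]
wrist_force: [-5.3, -1.8, 16.7]
opening: -0.3
grip_force: 8.3
```

The button has bottomed: the force doubled with no further travel. Releasing and retreating upward.

Emit:
servo_tool(rows=[[0, [0, 0, -2], [0, 0, 0]], [0, [0, 0, -4], [0, 0, 0]], [0, [0, 0, -10], [0, 0, 0]], [0, [0, 0, -20], [0, 0, 0]], [0, [0, 0, -30], [0, 0, 0]], [0, [0, 0, -30], [0, 0, 0]], [0, [20, 30, 0], [0, 0, 0]], [0, [0, 0, 0], [0, 0, 0]], [0, [0, 0, 0], [0, 0, 0]]])

```text
clock: 10.88
ee_pos: [501.1, 108.6, 205.3]
tcp_rot: [-3.141, 0.001, -0.507]
wrist_force: [-0.2, 0.9, 0.4]
opening: -0.4
grip_force: 0.0
```

```bash
python3 - <<'E'
from h import *
s=ctrl.state(); print(s['ee_pos'],s['wrist_force'],s['clock'])
p,d=snap('wrist','w3.png')
h=cv2.cvtColor(p,cv2.COLOR_RGB2HSV); m=(h[...,0]>50)&(h[...,0]<75)&(h[...,1]>120)
n,l,st,c=cv2.connectedComponentsWithStats(m.astype(np.uint8))
i=1+st[1:,4].argmax(); P=bydepth('wrist',c[i],d,s); print(c[i],st[i],P)
E
```

```text
[501.07668932 108.64554363 205.30991747] [-0.18515602  0.92909122  0.44647816] 10.875
[245.50577664 235.77278562] [230 219  33  33 779] [[499.14952525 142.48391733 118.61187107]]
```

View pics/w3.png

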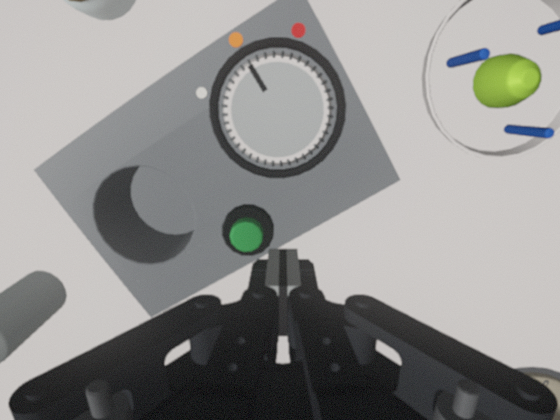

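The pointer at (258,78) points to the orange dot (236,40). The button at (246,236) is back up at about 117 mm, and the arm is clear of everything, so I'm handing in.

```bash
python3 -c "
from station import order
print(order.finish_job())"
```

```text
the job is handed in; nothing more can be done
None
```

The dial is clicked in at the orange dot, the start button was pressed fully down and came back up, nothing else was touched, and the job is handed in at about 11 s.

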